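# Set out the still's parts on their outline tiles

## Task

Set out the four parts for the still: stand the flask, the yellow push-button station, the brass hexagon fitting and the metal pipe cross upright, each centred on the black tile whose white outline has the shape of its base, and turned to line up with that outline. Keep the flask from tipping over, and leave the amber jar and the glass beaker standing where they are.

Things in the scene. Friction and masses are not known exactly. Their poses are not given: they have to be found in the camera images.
- flask_mid (a point): Conical flask of green glass with a blue screw cap, 96 mm tall, standing. Base round, 64 mm across; it narrows to a neck 29 mm across at 66 mm height; the cap, 36 mm across, spans 72 to 96 mm above its base. Any yaw. Mass about 0.14 kg. This point: on the axis, 48 mm above the base; z up.
- station_mid (a point): Yellow push-button station, a box 80 mm (x) x 46 mm (y) x 50 mm tall with a red and a green button (24 mm across, 8 mm high) on its top; the buttons do not move. About 0.2 kg. This point: centre of the box, 25 mm above its base; x along its length, z up. Either way round will do.
- fitting_mid (a point): Brass hexagon fitting: a hexagon flange 50 mm across flats and 24 mm thick, with a round neck 30 mm across rising from it to 68 mm above the base. About 0.3 kg. This point: on the axis, 34 mm above the base (on the neck); x at right angles to one of the flats, z up.
- cross_mid (a point): Aluminium pipe cross lying flat: four arms 26 mm across in the shape of a plus, 84 mm from end to end, with steel flanges 36 mm across at the ends on which it rests; arm axes 18 mm above the base. A fifth pipe, 32 mm across, rises from the middle to 75 mm above the base. About 0.3 kg. This point: on the axis of the rising pipe, 37.5 mm above the base; x and y along the arms, z up.
- tile_round: Black rubber tile, 100 x 100 x 5 mm, fixed to the bench, with a white disc, 72 mm across on its top. Origin: centre of its underside, so its top is 5 mm higher; z up, turned up to 0.4 rad about z. For the flask; its yaw does not matter.
- tile_oblong: Black rubber tile, 100 x 100 x 5 mm, fixed to the bench, with a white oblong, 88 mm (x) by 54 mm (y) on its top. Origin: centre of its underside, so its top is 5 mm higher; z up, turned up to 0.4 rad about z. For the push-button station: x with the station's x, either way round.
- tile_hex: Black rubber tile, 100 x 100 x 5 mm, fixed to the bench, with a white hexagon, 58 mm across flats on its top. Origin: centre of its underside, so its top is 5 mm higher; z up, turned up to 0.4 rad about z. x at right angles to one of the flats. For the hexagon fitting, in any of its six matching positions.
- tile_cross: Black rubber tile, 100 x 100 x 5 mm, fixed to the bench, with a white plus, 92 mm from end to end with arms 36 mm wide along x and y on its top. Origin: centre of its underside, so its top is 5 mm higher; z up, turned up to 0.4 rad about z. For the pipe cross, in any of its four matching positions.
- bottle_mid (a point): Amber glass jar with a black lid, 48 mm across, 90 mm tall, loose; a bystander to leave alone. This point: half-way up; z up.
- beaker_mid (a point): Clear glass beaker, 60 mm across the rim, 75 mm tall, loose; a bystander to leave alone. This point: half-way up; z up.
There are look-alikes about, which are no part of the job. What is shaped like the part that bears bottle_mid but purple is not meant.

How it is judged:
By the outcome, as a careful person would: the job done as asked, in the order asked, and still so for the second after the job is handed in, with the robot touching nothing.
It also fails if it takes over 115 s, if anything falls off the work surface, if the arm or the gripper's body presses on something with over 40 N, if the wrist force passes 120 N, or if a joint passes its speed limit or range.

## Robot

A 7-joint arm with a two-finger parallel gripper is mounted at the origin on the work surface. World frame = base frame: x ahead of the robot, y to its left, z up, the work surface at z = 0. Lengths are in m, angles in rad, forces in N, time in s.
With the tool pointing down it reaches from about 0.35 to 0.9 m from the base axis. Payload 19.9 kg.
Tool frame: the origin (TCP) lies on the mounting face of the last link; the fingertips stand 199 mm ahead of it and the grasp point (between the pads) lies r.grip_depth ahead of it (r.grip_depth is the distance from the TCP to the grasp point, in m); z points along the fingers, y is the direction in which the jaws open and shut (so a half turn about z gives the same grasp; the last joint's range is limited). The gripper opens to 94 mm and grips with 3 to 60 N. Pads are 16 mm wide; open, the fingers measure 119 mm over their backs; the gripper's body (75 mm by 177 mm) begins 78 mm behind the grasp point.
Start: joints at [-1.175, 0.417, -0.01, 1.614, 0.005, 1.111, -0.053], TCP at [0.264, 0.566, 0.405] pointing down, gripper open.
Joint ranges: [-2.81, 2.81], [-0.39, 2.02], [-1.27, 1.25], [0.06, 2.57], [-1.19, 4.33], [0.19, 2], [-2.82, 2.82]. Speed limits (rad/s): [1.89, 1.89, 2.39, 2.39, 3.01, 3.01, 3.01].

## Interface

Orientations are given as a unit quaternion [w, x, y, z].
In Python, from plant import r gives the robot as it stands.
- The arm moves only by the shell command python3 -m jog 'ROWS' [FORCE]. ROWS is JSON, a list of rows, each a list of 7 numbers: the shift along the tool's x, y, z in mm, then the turn, a rotation vector about the tool's x, y, z in degrees, then the opening in per cent of the stroke, from 0 (shut) to 100 (fully open). A call has 1 to 12 rows; each row shifts and turns the commanded pose from where the row before left it, along the tool's axes as they then stand; what a row does not reach is not made up. A row lasts 1/10 s, in which the tool goes at most 50 mm and 8.59 degrees, less where a joint would pass 70% of its speed; a pose out of reach is approached as far as the arm can. A call with a gripper value outside its range is refused whole. The fingers move at their own pace and stop on an object; FORCE is the grip in N (left out, the last holds). Time passes only in rows, so rows that do not move let the fingers close. It gives the time, the measured TCP pose, the force and the opening at its end, in the units of the state.
- r.observe(): the state, without advancing time (a new reading comes with each control period).
- r.read_camera(name): name is "side" or "top"; returns a dict with "pixels" (384x512x3 uint8, red, green, blue), "z_map" (384x512 float32, m along the optical axis (not along the pixel's ray), 0 where there is no reading), "intrinsics" (3x3 intrinsics, pixels), "view" (4x4, takes a point from world to camera coordinates). Camera axes: x right, y up, looking along -z (the intrinsics and any distortion apply to the point x, -y, -z); pixel columns grow to the right and rows downward; lengths in m; the calibration is good to about 2 mm. A picture is of the moment at which its call begins.
- r.hand_in(): hands the job in, once; it reports no verdict.
Trained networks look in a picture, given as the dict that the camera call returned (one of the last four; its "shot" number tells which), for a name from the list of things; names that differ only in an ending like _2 or _b are one class to them, and where a whole thing is asked for, a point or a joint stands for the part that bears it (a point fixed in the world has none). Each returns a list of dicts, best first, with "p" (0 to 1); they miss things now and then, are a little off and sometimes report something else, mostly with a low value. They report only what shows in the picture. A call takes as long as a camera call. They do not tell look-alikes from the thing itself.
- r.find_in(picture, thing): "at" ([x, y, z] in m, in world coordinates, good to about 4 mm: the middle of the surface that is visible of it).
- r.landmark_of(picture, thing): "at" ([x, y, z] in m, in world coordinates, good to about 4 mm: a listed point, or the origin of a listed thing).
The state is a dict: "clock": time; "joint_positions": joint angles; "qd": joint speeds; "effort": joint torques, N m; "position": TCP position; "eef_rot": TCP orientation; "wrist_force": force on the tool from outside, world axes, zero at the start; "torque": the same for the moment, N m; "opening": finger opening in m.
Only numpy, scipy, OpenCV 4.12 (cv2) and the standard library are available. Lean on these libraries where they do the work, as an engineer would, in place of code of your own. Each camera call takes 0.05 s, during which the arm holds its last target. There are 200 camera calls.

## Working session

There is one attempt and no reset: what is moved stays moved. The work goes in short steps, Python scripts to look and compute and a shell command to move; the robot and the scene stay as the last step left them, time stands still between calls to the robot, and variables do not carry over. Pictures are saved under pics/ and viewed, about 12 in all and at most 16, crops included, and the job is handed in when it is done.

```bash
ls; mkdir -p pics
cat > look.py <<'E'
import numpy as np, cv2
from plant import r
def world(pic):
    K=np.array(pic["intrinsics"]);V=np.array(pic["view"]);z=pic["z_map"]
    v,u=np.mgrid[0:z.shape[0],0:z.shape[1]]
    x=(u-K[0,2])/K[0,0]*z; y=(v-K[1,2])/K[1,1]*z
    P=np.stack([x,-y,-z,np.ones_like(z)],-1)
    W=P@np.linalg.inv(V).T
    return W[...,:3]
def proj(pic,p):
    K=np.array(pic["intrinsics"]);V=np.array(pic["view"])
    c=V@np.append(p,1); q=K@np.array([c[0],-c[1],-c[2]]); return q[:2]/q[2]
def save(pic,name,box=None,s=1):
    im=pic["pixels"][...,::-1]
    if box: im=im[box[1]:box[3],box[0]:box[2]]
    cv2.imwrite(f"pics/{name}.png",cv2.resize(im,None,fx=s,fy=s,interpolation=cv2.INTER_CUBIC))
E
python3 - <<'E'
from look import *
o=r.observe(); print(o["clock"],o["position"],o["eef_rot"],o["opening"],r.grip_depth)
np.set_printoptions(precision=3,suppress=True)
for n in ["top","side"]:
    p=r.read_camera(n); save(p,n+"0",s=1.5); print(n,"cam",np.linalg.inv(p["view"])[:3,3])
    for t in "flask_mid station_mid fitting_mid cross_mid tile_round tile_oblong tile_hex tile_cross bottle_mid beaker_mid".split():
        for d in r.landmark_of(p,t)[:3]: print(n,t,round(d["p"],2),np.array(d["at"]),proj(p,d["at"]).round())
E
```

```text
pics
0.0 [0.26433437 0.56620206 0.40405559] [-8.57996488e-05  2.16660268e-01  9.76246877e-01 -5.96328111e-04] 0.09345055986569535 0.1804
top cam [ 0.375 -0.001  1.017]
top flask_mid 0.85 [ 0.439 -0.249  0.049] [352. 215.]
top station_mid 0.86 [ 0.628 -0.085  0.025] [292. 148.]
top fitting_mid 0.57 [0.453 0.235 0.032] [176. 208.]
top fitting_mid 0.39 [ 0.626 -0.086  0.028] [292. 149.]
top cross_mid 0.61 [0.63  0.083 0.041] [232. 145.]
top tile_round 0.36 [ 0.44  -0.248  0.049] [352. 214.]
top tile_oblong 0.93 [ 0.462  0.077 -0.   ] [234. 206.]
top tile_hex 0.88 [ 0.531 -0.409 -0.002] [403. 184.]
top tile_cross 0.84 [ 0.609 -0.24   0.004] [344. 157.]
top bottle_mid 0.72 [0.343 0.013 0.044] [256. 249.]
top bottle_mid 0.49 [ 0.461 -0.081  0.045] [290. 206.]
top bottle_mid 0.22 [0.631 0.081 0.042] [233. 145.]
top beaker_mid 0.59 [0.528 0.413 0.033] [113. 180.]
side cam [ 0.314 -0.725  0.501]
side flask_mid 0.97 [ 0.441 -0.253  0.052] [254. 279.]
side flask_mid 0.57 [0.529 0.408 0.038] [231. 150.]
side flask_mid 0.3 [ 0.462  0.078 -0.001] [231. 210.]
side station_mid 0.81 [ 0.623 -0.083  0.028] [311. 226.]
side station_mid 0.57 [ 0.614 -0.243  0.002] [336. 281.]
side fitting_mid 0.72 [0.448 0.232 0.031] [216. 176.]
side fitting_mid 0.22 [ 0.613 -0.241  0.001] [335. 281.]
side cross_mid 0.82 [0.627 0.081 0.036] [289. 191.]
side tile_round 0.65 [ 0.603  0.246 -0.001] [264. 178.]
side tile_oblong 0.94 [0.46  0.08  0.002] [230. 209.]
side tile_hex 0.88 [ 0.531 -0.404  0.001] [333. 360.]
side tile_cross 0.76 [ 0.615 -0.244  0.003] [337. 281.]
side bottle_mid 0.81 [0.345 0.012 0.045] [188. 213.]
side bottle_mid 0.78 [ 0.454 -0.077  0.045] [240. 228.]
side bottle_mid 0.24 [0.448 0.236 0.032] [216. 175.]
side beaker_mid 0.83 [0.532 0.407 0.038] [232. 150.]
```

View pics/top0.png

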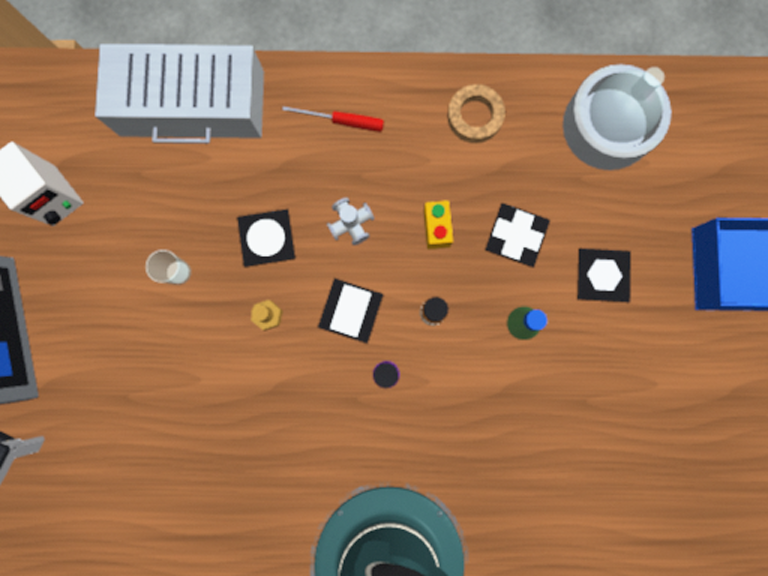

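View pics/side0.png

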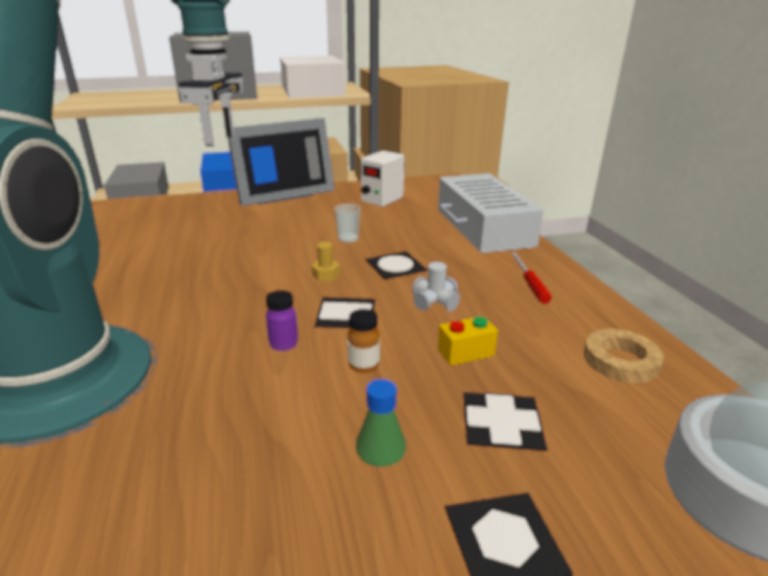

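Pixels in the 768x576 views:
- **Top view, parts:** flask (528,322), station (439,223), fitting (265,314), cross (350,220).
- **Top view, tiles:** round (266,238), oblong (351,311), hex (604,275), plus (518,235).
- **Bystanders:** amber jar at top (435,310) / side (364,340), and beaker (168,267).
- **Possible confusions:** the jar at top (386,374) / side (282,320) is purple, so it is the look-alike and the one at (435,310) is the real jar. The blue-capped flask is the only flask; the beaker was a false flask hit. The cork ring and pot are not parts.

Next I fit accurate poses using silhouette models in both cameras.

```bash
cat > fit.py <<'E'
from look import *
from scipy.optimize import minimize
ring=lambda rad,z,n=32,a0=0:np.array([[rad*np.cos(a0+2*np.pi*k/n),rad*np.sin(a0+2*np.pi*k/n),z] for k in range(n)])
box=lambda lx,ly,z0,z1:np.array([[sx*lx/2,sy*ly/2,z] for sx in(1,-1) for sy in(1,-1) for z in(z0,z1)])
cyl=lambda ra,rb,z0,z1,n=32,a0=0:np.vstack([ring(ra,z0,n,a0),ring(rb,z1,n,a0)])
def hpipe(rad,x0,x1,yaw):
    c=ring(rad,0)[:,[2,0,1]]; P=np.vstack([c+[x0,0,.018],c+[x1,0,.018]]); s,k=np.sin(yaw),np.cos(yaw)
    return P@np.array([[k,-s,0],[s,k,0],[0,0,1]]).T
hx=lambda af:af/np.sqrt(3)
M={ # pieces, symmetry
"flask_mid":([cyl(.032,.0145,0,.066),cyl(.0145,.0145,.066,.072),cyl(.018,.018,.072,.096)],0),
"station_mid":([box(.08,.046,0,.05),cyl(.012,.012,.05,.058)+[.019,0,0],cyl(.012,.012,.05,.058)-[.019,0,0]],2),
"fitting_mid":([cyl(hx(.05),hx(.05),0,.024,6,np.pi/6),cyl(.015,.015,.024,.068)],6),
"cross_mid":([hpipe(.013,-.042,.042,a) for a in(0,np.pi/2)]+[hpipe(.018,.037,.042,k*np.pi/2) for k in range(4)]+[cyl(.016,.016,.018,.075)],4),
"tile_round":([ring(.036,.005)],0),"tile_oblong":([box(.088,.054,.005,.005)],2),
"tile_hex":([ring(hx(.058),.005,6,np.pi/6)],6),"tile_cross":([box(.092,.036,.005,.005),box(.036,.092,.005,.005)],4)}
def projs(pic,P):
    K=np.array(pic["intrinsics"]);c=np.c_[P,np.ones(len(P))]@np.array(pic["view"]).T
    q=(c[:,:3]*[1,-1,-1])@K.T; return q[:,:2]/q[:,2:]
def render(pic,pieces,x,y,a,base,bx,zlo):
    S=8;w,h=bx[2]-bx[0],bx[3]-bx[1];im=np.zeros((h*S,w*S),np.uint8);c,s=np.cos(a),np.sin(a)
    for P in pieces:
        Q=P@np.array([[c,-s,0],[s,c,0],[0,0,1]]).T+[x,y,base]
        if zlo: Q[:,2]=np.maximum(Q[:,2],zlo)
        q=(projs(pic,Q)-[bx[0],bx[1]]+.5)*S-.5
        cv2.fillConvexPoly(im,cv2.convexHull(np.round(q*16).astype(np.int32)),255,shift=4)
    return cv2.resize(im,(w,h),interpolation=cv2.INTER_AREA)/255.
def mask(pic,name,xy,base):
    u,v=proj(pic,[*xy,base+.03]); n=45; bx=[int(max(u-n,0)),int(max(v-n,0)),int(min(u+n,512)),int(min(v+n,384))]
    sl=np.s_[bx[1]:bx[3],bx[0]:bx[2]]
    W=world(pic)[sl]; near=np.hypot(W[...,0]-xy[0],W[...,1]-xy[1])<.075
    if name.startswith("tile"):
        g=pic["pixels"][sl].astype(float).min(-1); near=np.hypot(W[...,0]-xy[0],W[...,1]-xy[1])<.052+.0*g
        lo,hi=np.percentile(g[near],[5,80]) if near.any() else (0,255)
        return np.clip((g-lo)/(hi-lo),0,1)*near,bx,None
    if name=="flask_mid":
        p=pic["pixels"][sl].astype(int); R,G,B=p[...,0],p[...,1],p[...,2]
        return ((G>R+15)|(B>R+40)).astype(float),bx,None
    zlo=base+.008
    return (near&(W[...,2]>zlo)).astype(float),bx,zlo
def fit(pics,name,xy,base=0.,a0=None):
    pieces,sym=M[name]; ms=[(p,)+mask(p,name,xy,base) for p in pics]
    def cost(t): return sum(((render(p,pieces,t[0]/1e3,t[1]/1e3,t[2]/57.3,base,bx,zlo)-m)**2).sum()/max(m.sum(),1) for p,m,bx,zlo in ms)
    per=360/sym if sym else 0; best=None
    for a in ([0] if not sym else np.arange(0,per,per/5)):
        s=minimize(cost,[xy[0]*1e3,xy[1]*1e3,a],method="Nelder-Mead",options=dict(initial_simplex=np.array([xy[0]*1e3,xy[1]*1e3,a])+np.array([[0,0,0],[6,0,3],[0,6,-3],[-4,-4,10]]),xatol=.05,fatol=1e-5))
        if best is None or s.fun<best.fun: best=s
    t=best.x.copy()
    if sym: t[2]=(t[2]+per/2)%per-per/2
    return t,best.fun
def report(pics,items):
    for n,xy,b in items:
        out=[]
        for ps in [pics[:1],pics[1:],pics]:
            if ps: t,f=fit(ps,n,xy,b); out.append("%.1f %.1f %.1f (%.2f)"%(*t,f))
        print(n," | ".join(out))
E
cat > m0.py <<'E'
from fit import *
pics=[r.read_camera("top"),r.read_camera("side")]
report(pics,[("flask_mid",(.44,-.25),0),("station_mid",(.626,-.084),0),("fitting_mid",(.45,.234),0),("cross_mid",(.628,.082),0),
("tile_round",(.604,.246),0),("tile_oblong",(.461,.078),0),("tile_hex",(.531,-.407),0),("tile_cross",(.612,-.242),0)])
save(pics[0],"crop0",[160,130,420,260],3)
E
time python3 m0.py
```

```text
flask_mid 441.3 -252.8 5.9 (0.07) | 442.9 -244.8 -5.2 (0.08) | 441.2 -250.9 2.3 (0.21)
station_mid 621.4 -86.2 5.7 (0.03) | 623.9 -82.5 7.0 (0.03) | 622.1 -85.7 6.0 (0.11)
fitting_mid 448.4 234.4 18.0 (0.02) | 451.6 239.3 16.9 (0.04) | 449.5 234.7 18.9 (0.14)
cross_mid 628.7 79.5 30.2 (0.03) | 632.1 85.9 30.0 (0.03) | 629.2 79.9 30.2 (0.14)
tile_round 600.0 244.8 5.2 (0.01) | 602.8 252.3 -6.5 (0.07) | 600.3 246.1 4.9 (0.13)
tile_oblong 460.5 78.5 -17.3 (0.02) | 454.5 95.4 32.7 (0.31) | 460.4 82.2 -13.4 (0.51)
tile_hex 534.7 -407.0 -3.1 (0.03) | 536.3 -403.7 -2.2 (0.04) | 535.3 -405.5 -2.8 (0.11)
tile_cross 611.4 -241.3 -19.4 (0.02) | 613.5 -237.7 -19.5 (0.04) | 612.1 -240.2 -19.4 (0.10)
real	0m20.113s
user	0m18.481s
sys	0m0.608s
```

View pics/crop0.png

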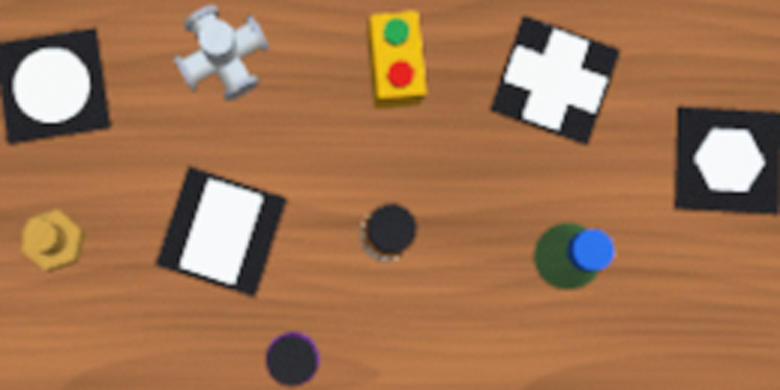

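The crop confirms the choices: green/blue flask (590,250 in the crop), yellow station, brass fitting, grey cross, and the four tiles with white shapes. The silhouette fits are good, with yaws of 6°, 18° and 30° for the parts and -17.3°, -3° and -19.4° for the tiles. The two cameras differ by a few mm, and I'll resolve that at the first grasp. Flask first.

```bash
python3 -m jog '[[0,0,0,0,0,-8.34,100],[0,0,0,0,0,-8.34,100],[0,0,0,0,0,-8.34,100],[0,-20,0,0,0,0,100],[-9,-40,0,0,0,0,100],[-9,-40,0,0,0,0,100],[-9,-40,0,0,0,0,100],[-9,-40,0,0,0,0,100],[-9,-40,0,0,0,0,100],[-9,-40,0,0,0,0,100],[-9,-40,0,0,0,0,100],[-9,-40,0,0,0,0,100]]'
python3 -m jog '[[-9,-40,0,0,0,0,100],[-9,-40,0,0,0,0,100],[-9,-40,0,0,0,0,100],[-9,-40,0,0,0,0,100],[-9,-40,0,0,0,0,100],[-9,-40,0,0,0,0,100],[-9,-40,0,0,0,0,100],[-9,-40,0,0,0,0,100],[-9,-40,0,0,0,0,100],[-9,-40,0,0,0,0,100],[-9,-40,0,0,0,0,100],[0,0,0,0,0,0,100]]'
python3 - <<'E'
from plant import r
o=r.observe();print(o["position"],o["eef_rot"],o["joint_positions"],o["wrist_force"])
E
```

```text
clock: 2.4
position: [0.3364, 0.2246, 0.4049]
eef_rot: [0.0, 0.0, 1.0, 0.0]
wrist_force: [0.1, 0.4, 1.3]
opening: 0.0942
clock: 3.6
position: [0.4353, -0.2178, 0.4049]
eef_rot: [0.0, 0.003, 1.0, -0.001]
wrist_force: [0.6, 0.8, -0.9]
opening: 0.0938
[ 0.43530932 -0.21784258  0.40487348] [ 1.26875999e-04  2.52005231e-03  9.99996125e-01 -1.17572019e-03] [-0.16123903  0.19222516  0.63438905  1.96561754 -0.13068873  1.02301255
  2.09825861] [ 0.58166163  0.83831285 -0.86643878]
```

```bash
python3 -m jog '[[-7,-31,10,0,0,0,100],[0,0,40,0,0,0,100],[0,0,40,0,0,0,100],[0,0,35,0,0,0,100],[0,0,16,0,0,0,100],[0,0,0,0,0,0,100],[0,0,0,0,0,0,100]]'
python3 - <<'E'
from fit import *
o=r.observe();print(o["position"],o["eef_rot"])
p=r.read_camera("side"); save(p,"s1",[140,170,400,370],3)
E
```

```text
clock: 4.3
position: [0.4425, -0.2447, 0.2643]
eef_rot: [0.0, 0.0, 1.0, -0.0]
wrist_force: [0.6, 0.2, 0.5]
opening: 0.0944
[ 0.44247623 -0.24471822  0.26430345] [ 7.60961205e-05  5.79867665e-05  9.99999992e-01 -8.54765584e-05]
```

View pics/s1.png

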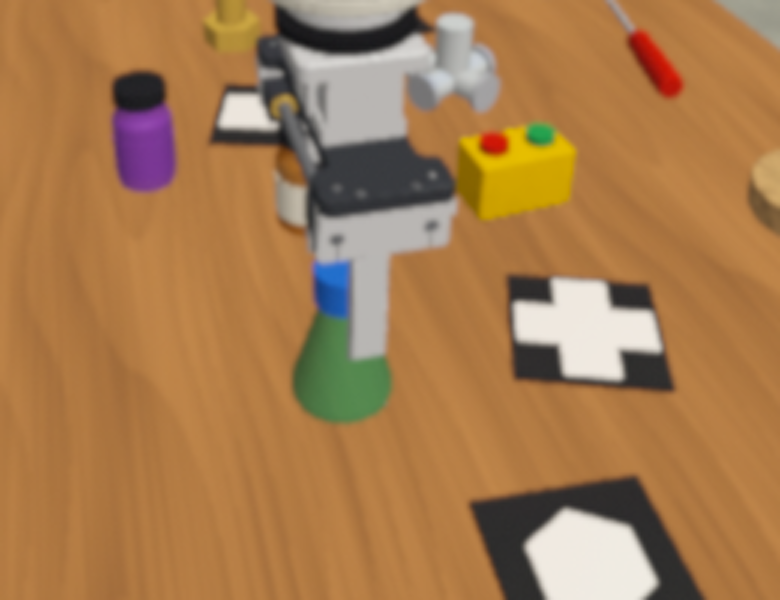

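```bash
python3 -m jog '[[0,0,0,0,0,0,60],[0,0,0,0,0,0,45],[0,0,0,0,0,0,42],[0,0,0,0,0,0,39],[0,0,0,0,0,0,37],[0,0,0,0,0,0,34],[0,0,0,0,0,0,28],[0,0,0,0,0,0,28]]' 20
python3 - <<'E'
from fit import *
np.set_printoptions(precision=4,suppress=True)
o=r.observe();print(o["position"],o["eef_rot"],o["opening"],o["wrist_force"])
p=r.read_camera("side"); 
print(fit([p],"flask_mid",(.443,-.245)))
E
```

```text
clock: 5.15
position: [0.4423, -0.2448, 0.2637]
eef_rot: [-0.0, 0.0, 1.0, -0.0]
wrist_force: [-0.4, -0.3, -1.2]
opening: 0.0363
[ 0.4423 -0.2448  0.2637] [-0.      0.0001  1.     -0.0001] 0.03633007355538336 [-0.4371 -0.2742 -1.1962]
(array([ 443.4687, -241.2003,   -1.2819]), np.float64(0.42288257775692534))
```

```bash
python3 -m jog '[[0,0,-10,0,0,0,28],[0,0,-30,0,0,0,28],[0,0,-30,0,0,0,28],[0,0,-30,0,0,0,28],[0,0,-10,0,0,0,28],[-5,15,0,0,0,0,28],[-12,37,0,0,0,0,28],[-12,37,0,0,0,0,28],[-12,37,0,0,0,0,28],[-12,37,0,0,0,0,28],[-12,37,0,0,0,0,28],[-12,37,0,0,0,0,28]]'
python3 -m jog '[[-12,37,0,0,0,0,28],[-12,37,0,0,0,0,28],[-12,37,0,0,0,0,28],[-12,37,0,0,0,0,28],[-12,37,0,0,0,0,28],[-12,37,0,0,0,0,28],[-8,25,0,0,0,0,28],[-2.5,9,0,0,0,0,28],[0,0,0,0,0,0,28],[0,0,0,0,0,0,28]]'
python3 - <<'E'
from fit import *
np.set_printoptions(precision=4,suppress=True)
o=r.observe();print(o["position"],o["eef_rot"],o["opening"],o["wrist_force"],o["joint_positions"])
E
```

```text
clock: 6.4
position: [0.5194, -0.0061, 0.3735]
eef_rot: [-0.0, 0.0, 1.0, 0.0]
wrist_force: [0.9, -1.2, -1.6]
opening: 0.0361
clock: 7.4
position: [0.6018, 0.2469, 0.3735]
eef_rot: [-0.0, 0.001, 1.0, -0.0]
wrist_force: [0.1, -0.7, -1.3]
opening: 0.0363
[0.6018 0.2469 0.3735] [-0.0002  0.0007  1.     -0.0005] 0.036347126374937234 [ 0.1183 -0.6889 -1.254 ] [-0.7356  0.52    0.4195  1.5872 -0.2302  1.0844  1.3124]
```

```bash
python3 -m jog '[[0,1,25,0,0,0,28],[0,0,35,0,0,0,28],[0,0,25,0,0,0,28],[0,0,12,0,0,0,28],[0,0,5,0,0,0,28],[0,0,2,0,0,0,28],[0,0,0,0,0,0,28],[0,0,0.5,0,0,0,28],[0,0,0,0,0,0,28]]'
python3 -m jog '[[0,0,0,0,0,0,42],[0,0,0,0,0,0,50],[0,0,0,0,0,0,70],[0,0,0,0,0,0,100],[0,0,0,0,0,0,100],[0,0,0,0,0,0,100],[0,0,-20,0,0,0,100],[0,0,-40,0,0,0,100],[0,0,-30,0,0,0,100]]'
```

```text
clock: 8.3
position: [0.602, 0.2493, 0.2699]
eef_rot: [0.0, 0.0, 1.0, 0.0]
wrist_force: [-0.3, 1.0, -1.2]
opening: 0.0364
clock: 9.2
position: [0.6019, 0.2492, 0.361]
eef_rot: [0.0, 0.0, 1.0, -0.0]
wrist_force: [0.8, 0.9, 0.8]
opening: 0.0935
```

```bash
python3 -m jog '[[-2,-20,0,0,0,0,100],[-3,-40,0,0,0,0,100],[-3,-40,0,0,0,0,100],[-3,-40,0,0,0,0,100],[-3,-40,0,0,0,0,100],[-3,-40,0,0,0,0,100],[-3,-40,0,0,0,0,100],[-2,-40,0,0,0,0,100],[0,-33,0,0,0,-6,100],[0,0,0,0,0,0,100]]'
python3 - <<'E'
from fit import *
np.set_printoptions(precision=4,suppress=True)
o=r.observe();print(o["position"],o["eef_rot"],o["opening"],o["wrist_force"])
pics=[r.read_camera("top"),r.read_camera("side")]
report(pics,[("flask_mid",(.602,.249),.005),("tile_oblong",(.461,.078),0)])
save(pics[0],"t2",[130,100,420,280],2.7)
E
```

```text
clock: 10.2
position: [0.6231, -0.0891, 0.3595]
eef_rot: [0.0, -0.051, 0.999, -0.001]
wrist_force: [0.3, 0.3, -0.9]
opening: 0.0939
[ 0.6231 -0.0891  0.3595] [ 0.0001 -0.051   0.9987 -0.0011] 0.09394945394654793 [ 0.2578  0.2569 -0.9087]
flask_mid 601.1 244.9 9.6 (0.03) | 603.5 251.8 -1.6 (0.12) | 601.5 245.2 8.0 (0.19)
tile_oblong 469.3 95.5 1.3 (2.01) | 453.2 94.6 31.4 (0.30) | 466.6 92.4 1.1 (2.41)
```

View pics/t2.png

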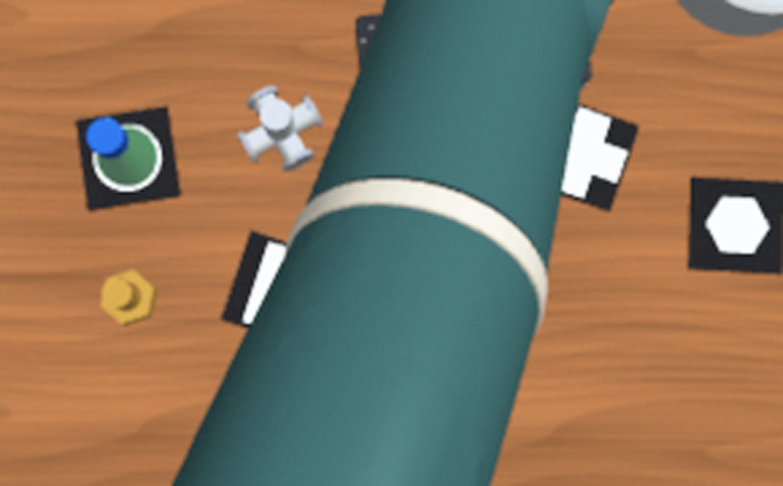

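The flask is upright and centred on its disc: the white rim is even all round, and the offset is at most about 1 mm in both cameras. Next, the station.

```bash
python3 -m jog '[[0,5,20,0,0,0,100],[0,0,40,0,0,0,100],[0,0,40,0,0,0,100],[0,0,35,0,0,0,100],[0,0,16,0,0,0,100],[0,0,0,0,0,0,100],[0,0,0,0,0,0,60],[0,0,0,0,0,0,50],[0,0,0,0,0,0,40],[0,0,0,0,0,0,40],[0,0,0,0,0,0,40],[0,0,0,0,0,0,40]]' 25
python3 - <<'E'
from fit import *
np.set_printoptions(precision=4,suppress=True)
o=r.observe();print(o["position"],o["eef_rot"],o["opening"],o["wrist_force"],o["joint_positions"])
p=r.read_camera("side");save(p,"s2",[200,130,440,330],3)
E
```

```text
clock: 11.5
position: [0.6234, -0.0791, 0.2086]
eef_rot: [0.0, -0.052, 0.999, -0.0]
wrist_force: [0.1, -2.8, 1.8]
opening: 0.0493
[ 0.6234 -0.0791  0.2086] [ 0.0003 -0.0521  0.9986 -0.0003] 0.049343831451445046 [ 0.0731 -2.8122  1.7619] [-0.1992  0.6919  0.379   1.7426 -0.3444  0.7724  2.0247]
```

View pics/s2.png

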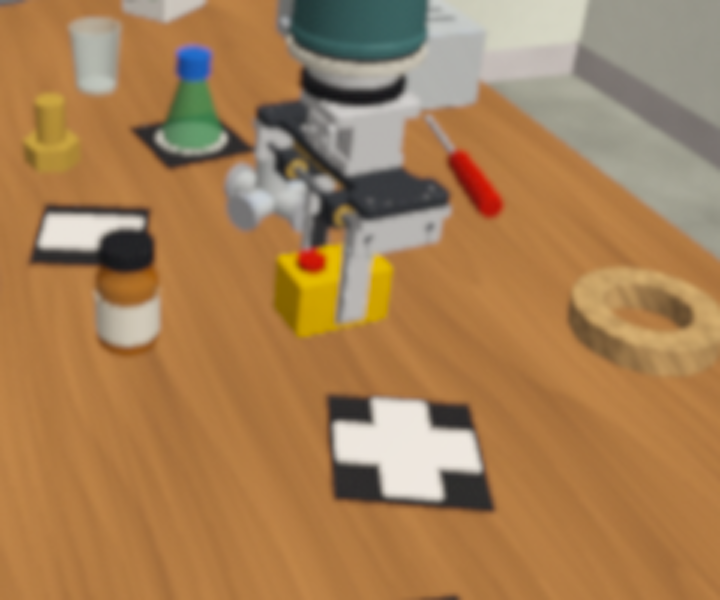

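```bash
python3 -m jog '[[0,0,0,0,0,0,40],[0,0,0,0,0,0,40],[0,0,0,0,0,0,40],[0,0,0,0,0,0,40]]' 25
python3 - <<'E'
from fit import *
p=r.read_camera("side");print(fit([p],"station_mid",(.6234,-.079)))
E
```

```text
clock: 11.95
position: [0.6234, -0.0791, 0.2085]
eef_rot: [0.0, -0.052, 0.999, -0.0]
wrist_force: [-0.2, -2.5, 5.4]
opening: 0.0459
(array([622.75959915, -76.93203095,   6.0302172 ]), np.float64(0.5397126315206279))
```

```bash
python3 -m jog '[[0,0,-20,0,0,0,40],[0,0,-40,0,0,0,40],[0,0,-20,0,0,0,40],[10,12,0,0,0,0,40],[24,29.5,0,0,0,0,40],[24,29.5,0,0,0,0,40],[24,29.5,0,0,0,0,40],[24,29.5,0,0,0,0,40],[24,29.5,0,0,0,0,40],[13.2,17,0,0,0,0,40]]'
python3 -m jog '[[0,0,0,0,0,8,40],[0,0,0,0,0,8,40],[0,0,0,0,0,7.3,40],[0,0,0,0,0,0,40],[0,0,0,0,0,0,40],[0,0,0,0,0,0,40]]'
python3 - <<'E'
from fit import *
np.set_printoptions(precision=4,suppress=True)
o=r.observe();print(o["position"],o["eef_rot"],2*np.degrees(np.arctan2(-o["eef_rot"][1],o["eef_rot"][2])),o["joint_positions"])
p=r.read_camera("side");print(fit([p],"tile_oblong",(.461,.082)));save(p,"s3",[120,100,340,280],3)
E
```

```text
clock: 13.0
position: [0.4603, 0.0837, 0.2879]
eef_rot: [-0.001, -0.053, 0.999, 0.0]
wrist_force: [0.9, -0.1, -2.5]
opening: 0.0459
clock: 13.6
position: [0.4624, 0.0818, 0.2881]
eef_rot: [-0.0, 0.149, 0.989, -0.0]
wrist_force: [0.7, 0.6, -2.0]
opening: 0.0457
[0.4624 0.0818 0.2881] [-0.0001  0.1489  0.9889 -0.0001] -17.123512272913953 [-0.687   0.3383  0.5221  2.1068 -0.2441  0.754   1.2619]
(array([453.0819,  94.4705,  37.8832]), np.float64(0.49223528569925934))
```

View pics/s3.png

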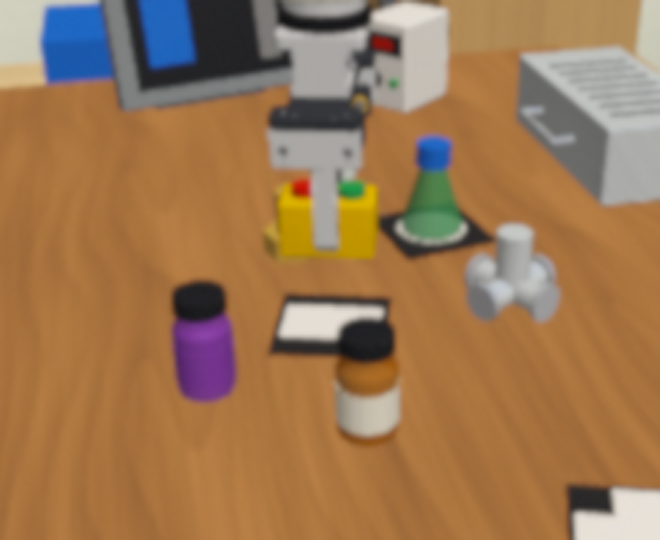

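```bash
python3 -m jog '[[0,0,20,0,0,0,40],[0,0,30,0,0,0,40],[0,0,16,0,0,0,40],[0,0,6,0,0,0.2,40],[0,0,2,0,0,0,40],[0,0,0,0,0,0,40],[0,0,0,0,0,0,40]]'
python3 -m jog '[[0,0,0,0,0,0,55],[0,0,0,0,0,0,65],[0,0,0,0,0,0,80],[0,0,0,0,0,0,100],[0,0,0,0,0,0,100],[0,0,-20,0,0,0,100],[0,0,-40,0,0,0,100],[0,0,-40,0,0,0,100],[0,0,-30,0,0,0,100],[0,0,0,0,0,0,100]]'
```

```text
clock: 14.35
position: [0.4627, 0.0819, 0.2149]
eef_rot: [0.001, 0.152, 0.988, 0.0]
wrist_force: [-0.2, 0.5, -3.2]
opening: 0.0457
clock: 15.35
position: [0.4632, 0.0818, 0.3476]
eef_rot: [0.002, 0.152, 0.988, 0.002]
wrist_force: [0.1, 1.2, -0.3]
opening: 0.0939
```

```bash
python3 -m jog '[[8,20,0,0,0,0,100],[15,36,0,0,0,0,100],[15,36,0,0,0,0,100],[15,36,0,0,0,0,100],[6.2,16,0,0,0,0,100],[0,0,0,0,0,0,100],[0,0,0,0,0,0,100]]'
python3 - <<'E'
from fit import *
np.set_printoptions(precision=4,suppress=True)
o=r.observe();print(o["position"],o["eef_rot"],2*np.degrees(np.arctan2(-o["eef_rot"][1],o["eef_rot"][2])),o["joint_positions"])
pics=[r.read_camera("top"),r.read_camera("side")]
report(pics,[("station_mid",(.462,.081),.005)])
save(pics[0],"t3",[130,100,420,280],2.7)
E
```

```text
clock: 16.05
position: [0.4494, 0.2361, 0.3436]
eef_rot: [-0.0, 0.152, 0.988, -0.001]
wrist_force: [-0.3, -0.2, -0.1]
opening: 0.0939
[0.4494 0.2361 0.3436] [-0.0002  0.1524  0.9883 -0.0006] -17.531002858084396 [-0.9596  0.3073  0.4913  1.9756 -0.1821  0.9022  0.8906]
station_mid 459.9 80.4 -17.1 (0.14) | 463.4 87.7 -14.6 (0.07) | 460.8 80.9 -17.0 (0.29)
```

View pics/t3.png

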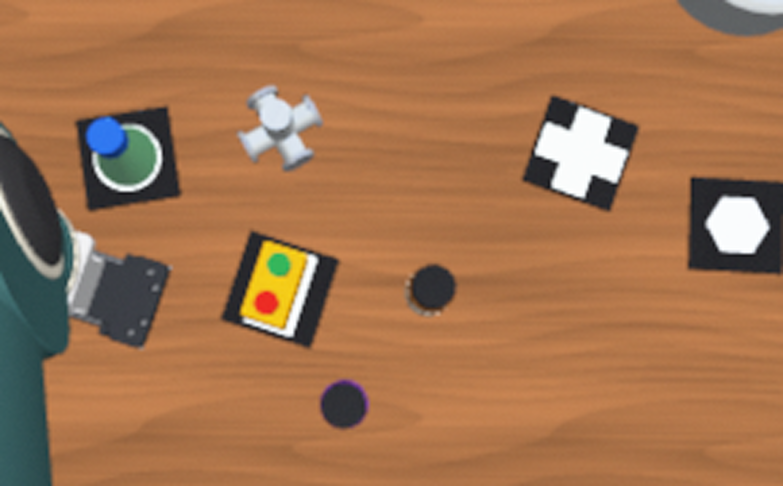

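```bash
python3 - <<'E'
import re
s=open('fit.py').read()
s=s.replace('''    zlo=base+.008
''','''    if name=="station_mid":
        p=pic["pixels"][sl].astype(int); R,G,B=p[...,0],p[...,1],p[...,2]
        m=((R>B+90)&(near)&((G>R*.65)|(R>G+110)|(G>R+40)))|((G>R+50)&near)
        return cv2.morphologyEx(m.astype(np.uint8),cv2.MORPH_CLOSE,np.ones((3,3))).astype(float),bx,None
    zlo=base+.008
''')
s=s.replace("near=np.hypot(W[...,0]-xy[0],W[...,1]-xy[1])<.075","near=np.hypot(W[...,0]-xy[0],W[...,1]-xy[1])<.058")
open('fit.py','w').write(s)
E
python3 - <<'E'
from fit import *
pics=[r.read_camera("top"),r.read_camera("side")]
report(pics,[("station_mid",(.461,.081),.005),("fitting_mid",(.45,.236),0),("flask_mid",(.602,.249),.005)])
p=pics[0];t,f=fit([p],"station_mid",(.461,.081),.005)
m,bx,_=mask(p,"station_mid",(.461,.081),.005);R=render(p,M["station_mid"][0],t[0]/1e3,t[1]/1e3,t[2]/57.3,.005,bx,None)
g=np.dstack([m*255,R*255,p["pixels"][bx[1]:bx[3],bx[0]:bx[2],0]]);t2=M["tile_oblong"][0]
cv2.imwrite("pics/chk.png",cv2.resize(np.hstack([g,p["pixels"][bx[1]:bx[3],bx[0]:bx[2],::-1]]).astype(np.uint8),None,fx=4,fy=4,interpolation=cv2.INTER_NEAREST))
E
```

```text
station_mid 463.7 82.7 -17.1 (0.22) | 463.6 92.5 -18.1 (0.19) | 462.7 83.8 -17.3 (0.45)
fitting_mid 471.3 271.1 -25.1 (0.52) | 451.9 239.3 16.4 (0.19) | 456.1 268.5 -14.6 (1.14)
flask_mid 601.3 244.9 7.1 (0.39) | 603.3 251.3 -1.0 (0.20) | 601.8 245.6 6.2 (0.62)
```

View pics/chk.png

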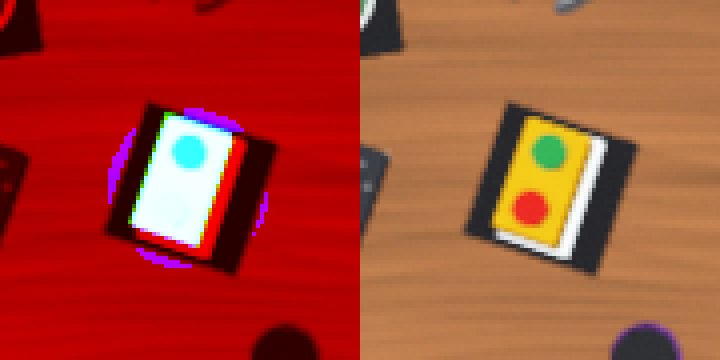

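```bash
sed -i 's/m=((R>B+90).*$/m=near\&((R>B+130)\&((G>R*.7)|(R>G+110))|(G>R+50))/' fit.py
python3 - <<'E'
from fit import *
pics=[r.read_camera("top"),r.read_camera("side")]
report(pics,[("station_mid",(.461,.081),.005)])
# white on the tile, whole known white outline: fit as intensity where not yellow
p=pics[0];print(projs(p,np.array([[.4605,.0785,.005]])))
E
```

```text
station_mid 462.1 82.6 -17.4 (0.06) | 465.2 97.1 -15.7 (0.17) | 462.4 83.8 -17.2 (0.29)
[[233.34531878 206.67561744]]
```

```bash
sed -i 's/if name=="station_mid":/if name=="station_col":/; s/return (near&(W\[...,2\]>zlo))/return (near\&(W[...,2]>zlo)\&(W[...,2]<base+.085))/' fit.py
python3 - <<'E'
from fit import *
pics=[r.read_camera("top"),r.read_camera("side")]
report(pics,[("station_mid",(.461,.081),.005)])
p=pics[0];m,bx,zlo=mask(p,"station_mid",(.461,.081),.005)
t,f=fit([p],"station_mid",(.461,.081),.005)
R=render(p,M["station_mid"][0],t[0]/1e3,t[1]/1e3,t[2]/57.3,.005,bx,zlo);d=np.round((m-R)[20:70,20:70]*9).astype(int)
W=world(p)[bx[1]:bx[3],bx[0]:bx[2]][20:70,20:70]
ys,xs=np.where(abs(d)>4)
for y,x in zip(ys,xs): print((y,x,d[y,x]),W[y,x].round(3),end=' ')
E
```

```text
station_mid 459.7 80.5 -17.5 (0.02) | 463.0 86.7 -15.9 (0.07) | 460.8 80.9 -17.1 (0.19)
(np.int64(13), np.int64(24), np.int64(-9)) [ 3.750e-01 -1.000e-03  1.017e+00] (np.int64(15), np.int64(38), np.int64(-7)) [0.494 0.048 0.008] (np.int64(26), np.int64(16), np.int64(-5)) [0.462 0.111 0.002] (np.int64(29), np.int64(15), np.int64(-5)) [0.453 0.113 0.008] (np.int64(32), np.int64(14), np.int64(-5)) [0.445 0.116 0.005] (np.int64(32), np.int64(19), np.int64(-9)) [ 3.750e-01 -1.000e-03  1.017e+00] (np.int64(35), np.int64(13), np.int64(-5)) [0.436 0.119 0.004] (np.int64(37), np.int64(13), np.int64(-5)) [0.43  0.119 0.007] (np.int64(42), np.int64(28), np.int64(-6)) [0.417 0.075 0.011]
```

```bash
cat >> fit.py <<'E'
def whitefit(p,part,tile,tt,xy):
    """fit part by the white it leaves visible of the tile outline (tile pose tt mm,deg)"""
    u,v=proj(p,[*xy,.03]);n=35;bx=[int(u-n),int(v-n),int(u+n),int(v+n)]
    rgb=p["pixels"][bx[1]:bx[3],bx[0]:bx[2]].astype(float);g=np.clip((rgb.min(-1)-40)/190,0,1)
    T=render(p,M[tile][0],tt[0]/1e3,tt[1]/1e3,tt[2]/57.3,0,bx,None);near=cv2.dilate(T,np.ones((5,5)))>0
    c=lambda t:(((T*(1-render(p,M[part][0],t[0]/1e3,t[1]/1e3,t[2]/57.3,.005,bx,None))-g)**2)[near]).sum()
    s=minimize(c,[xy[0]*1e3,xy[1]*1e3,tt[2]],method="Nelder-Mead",options=dict(initial_simplex=np.array([xy[0]*1e3,xy[1]*1e3,tt[2]])+np.array([[0,0,0],[5,0,3],[0,5,-3],[-4,-4,5]])))
    return s.x.round(1),round(s.fun,2),bx,g,T
E
python3 - <<'E'
from fit import *
np.set_printoptions(precision=1,suppress=True,linewidth=200)
p=r.read_camera("top")
s=whitefit(p,"station_mid","tile_oblong",(460.5,78.5,-17.3),(.46,.08));print(s[:2])
im=p["pixels"]
for v in (198,204,210): print(v,[tuple(int(a) for a in im[v,u]) for u in range(222,250)])
print(projs(p,np.array([[.4605+.0*0,.0785,.005]])), p["intrinsics"])
E
```

```text
(array([463.1,  83.5, -17.4]), np.float64(9.08))
198 [(39, 40, 43), (39, 40, 44), (148, 114, 36), (231, 183, 25), (245, 206, 24), (244, 205, 26), (218, 199, 53), (106, 187, 82), (55, 183, 93), (55, 183, 92), (54, 182, 91), (54, 183, 91), (56, 183, 93), (52, 182, 91), (52, 180, 89), (154, 186, 73), (230, 196, 35), (243, 203, 24), (243, 203, 25), (242, 197, 27), (217, 162, 16), (217, 199, 165), (247, 247, 245), (248, 250, 251), (207, 212, 216), (67, 67, 72), (39, 40, 44), (40, 40, 43)]
204 [(151, 117, 34), (231, 184, 26), (243, 203, 20), (244, 204, 26), (244, 204, 25), (243, 203, 21), (244, 205, 26), (244, 205, 23), (245, 205, 23), (245, 205, 25), (245, 206, 27), (245, 205, 25), (244, 203, 26), (244, 204, 26), (244, 204, 24), (244, 204, 25), (243, 203, 23), (241, 196, 26), (216, 161, 19), (216, 199, 166), (246, 247, 244), (248, 250, 251), (208, 213, 216), (65, 67, 69), (40, 40, 43), (38, 39, 42), (39, 39, 42), (40, 41, 44)]
210 [(244, 203, 26), (243, 194, 22), (240, 143, 29), (237, 43, 35), (236, 43, 34), (236, 43, 35), (237, 44, 38), (237, 43, 36), (237, 44, 35), (237, 44, 36), (239, 128, 33), (242, 188, 25), (243, 201, 21), (244, 203, 23), (244, 205, 29), (241, 196, 24), (217, 162, 18), (223, 212, 190), (248, 250, 249), (249, 251, 252), (217, 221, 223), (64, 68, 71), (40, 40, 45), (42, 42, 44), (41, 41, 45), (41, 41, 44), (40, 39, 45), (41, 42, 45)]
[[233.3 206.7]] [[356.    0.  262. ]
 [  0.  356.  203.1]
 [  0.    0.    1. ]]
```

Run:
```python
from fit import *
np.set_printoptions(precision=3,suppress=True,linewidth=200)
for n in("top","side"):
    p=r.read_camera(n);print({k:(v if not hasattr(v,"shape") else v.shape) for k,v in p.items()},p["intrinsics"].tolist() if hasattr(p["intrinsics"],"tolist") else p["intrinsics"])
    if n=="top":
        z=p["z_map"];W=world(p)
        for v in(198,204,210):print(v,W[v,214:250,2])
        print(p["view"])
```

```text
{'pixels': (384, 512, 3), 'z_map': (384, 512), 'intrinsics': (3, 3), 'view': (4, 4), 'shot': 21} [[355.9604794102068, 0.0, 262.0286035662343], [0.0, 355.9604794102068, 203.08143470891153], [0.0, 0.0, 1.0]]
198 [-0.     0.001  0.    -0.001  0.001  0.002  0.005  0.007  0.009  0.007  0.005  0.053  0.058  0.055  0.056  0.065  0.064  0.063  0.064  0.067  0.064  0.064  0.065  0.064  0.057  0.058  0.057  0.057
  0.053  0.04   0.005  0.005  0.009  0.005  0.004  0.006]
204 [-0.     0.002  0.     0.009  0.006  0.005  0.006  0.004  0.007  0.055  0.056  0.055  1.017  0.053  0.053  0.053  0.058  0.056  0.055  0.053  0.056  0.057  0.058  0.055  0.057  0.057  0.059  0.036
  0.005  0.007  0.005  0.008  0.01   0.009  0.006  0.007]
210 [-0.002  0.009  0.006  0.003  0.004  0.003  0.006  0.053  0.054  0.058  0.058  0.063  0.063  0.066  0.064  0.068  0.064  0.063  0.062  0.055  0.056  0.056  0.054  0.058  0.054  0.038  0.006  0.007
  0.005  0.002  0.006  0.006  0.006  0.006  0.006  0.004]
[[ 0.011 -1.     0.003 -0.009]
 [ 0.995  0.011  0.095 -0.47 ]
 [-0.095  0.002  0.995 -0.977]
 [ 0.     0.     0.     1.   ]]
{'pixels': (384, 512, 3), 'z_map': (384, 512), 'intrinsics': (3, 3), 'view': (4, 4), 'shot': 22} [[354.28779495363466, 0.0, 242.5288593204826], [0.0, 354.28779495363466, 193.5981237500094], [0.0, 0.0, 1.0]]
```

Run:
```python
from fit import *
p=r.read_camera("top")
t=fit([p],"tile_cross",(.612,-.242))[0],fit([p],"tile_hex",(.531,-.407))[0];print(t)
s=whitefit(p,"flask_mid","tile_round",(600.0,244.8,0),(.601,.245));print(s[:2]); d=s[3]-s[4]*(1-render(p,M["flask_mid"][0],s[0][0]/1e3,s[0][1]/1e3,0,.005,s[2],None))
im=p["pixels"]; 
print((s[3][18:52,14:54]*9).round().astype(int).__str__().replace(' ','') )
b=p["pixels"][130:190,150:210,::-1]; cv2.imwrite("pics/fl.png",cv2.resize(b,None,fx=10,fy=10,interpolation=cv2.INTER_CUBIC))
```

```text
(array([ 611.33504549, -241.29352133,  -19.42567967]), array([ 534.63195805, -407.17234167,   -1.83449708]))
(array([6.019e+02, 2.459e+02, 3.000e-01]), np.float64(26.8))
[[222...112]
[222...111]
[222...001]
...
[111...000]
[111...000]
[212...000]]
```

View pics/fl.png

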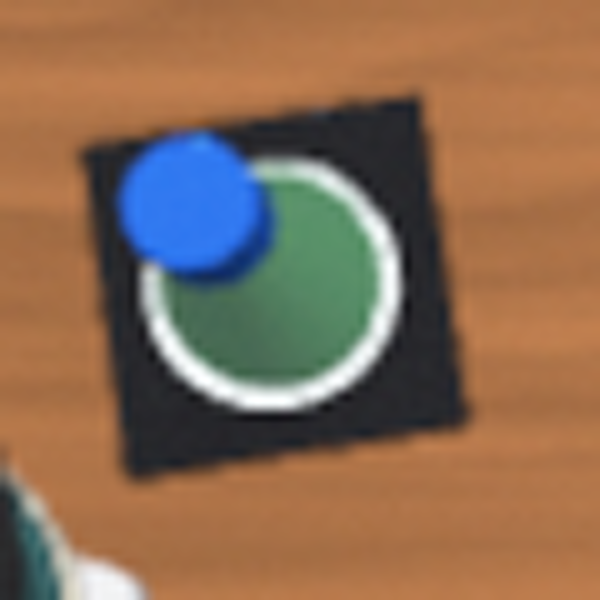

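The close crop shows the flask centred in its white ring. The station is about 5 mm off sideways in colour: the white strip on the right is too wide. The cause is that the depth map is shifted about 1 px against the colour image. I'll regrasp and shift it, and use colour only from here on.

```bash
python3 -m jog '[[-8,-20,0,0,0,0,100],[-15,-36,0,0,0,0,100],[-15,-36,0,0,0,0,100],[-15,-36,0,0,0,0,100],[-6.2,-16,0,0,0,0,100],[0,0,20,0,0,0,100],[0,0,40,0,0,0,100],[0,0,40,0,0,0,100],[0,0,21,0,0,0,100],[0,0,7.5,0,0,0,100],[0,0,0,0,0,0,100],[0,0,0,0,0,0,65]]' 25
python3 -m jog '[[0,0,0,0,0,0,50],[0,0,0,0,0,0,40],[0,0,0,0,0,0,40],[0,0,0,0,0,0,40],[0,0,0,0,0,0,40],[0,0,0,0,0,0,40],[0,0,0,0,0,0,40],[0,0,-4,0,0,0,40],[0.7,-4.9,0,0,0,0,40],[0,0,0,0,0,0,40],[0,0,4,0,0,0,40],[0,0,0,0,0,0,40]]' 25
```

```text
clock: 17.85
position: [0.4629, 0.0818, 0.2167]
eef_rot: [0.001, 0.152, 0.988, 0.0]
wrist_force: [-0.9, -0.6, 0.1]
opening: 0.089
clock: 19.05
position: [0.4604, 0.0773, 0.2154]
eef_rot: [0.0, 0.152, 0.988, -0.0]
wrist_force: [1.1, -0.1, -1.2]
opening: 0.0461
```

```bash
python3 -m jog '[[0,0,1,0,0,0,40],[0,0,0,0,0,0,40],[0,0,0,0,0,0,52],[0,0,0,0,0,0,56],[0,0,0,0,0,0,65],[0,0,0,0,0,0,100],[0,0,0,0,0,0,100],[0,0,-20,0,0,0,100],[0,0,-40,0,0,0,100],[0,0,-40,0,0,0,100],[0,0,-30,0,0,0,100],[0,0,0,0,0,0,100]]'
python3 -m jog '[[8,20,0,0,0,0,100],[15,36,0,0,0,0,100],[15,36,0,0,0,0,100],[15,36,0,0,0,0,100],[8.2,20,0,0,0,0,100],[0,0,0,0,0,0,100],[0,0,0,0,0,0,100]]'
python3 - <<'E'
from fit import *
np.set_printoptions(precision=4,suppress=True)
o=r.observe();print(o["position"])
p=r.read_camera("top")
M["station_col"]=M["station_mid"]
print(fit([p],"station_col",(.461,.078),.005)); print(whitefit(p,"station_mid","tile_oblong",(460.5,78.5,-17.3),(.46,.08))[:2])
# fitting by colour, top + side
b=p["pixels"][180:240,200:270,::-1]; c=p["pixels"][180:240,140:210,::-1]
cv2.imwrite("pics/st.png",cv2.resize(np.hstack([b,c]),None,fx=5.5,fy=5.5,interpolation=cv2.INTER_CUBIC))
E
```

```text
clock: 20.25
position: [0.4611, 0.0774, 0.348]
eef_rot: [0.002, 0.152, 0.988, 0.002]
wrist_force: [0.6, 0.8, 0.0]
opening: 0.094
clock: 20.95
position: [0.4463, 0.2367, 0.344]
eef_rot: [-0.0, 0.152, 0.988, -0.001]
wrist_force: [0.2, 0.1, 0.2]
opening: 0.0938
[0.4463 0.2367 0.344 ]
(array([460.7088,  77.9241, -17.4411]), np.float64(0.0646203479239138))
(array([461.1,  78.4, -17.1]), np.float64(11.46))
```

View pics/st.png

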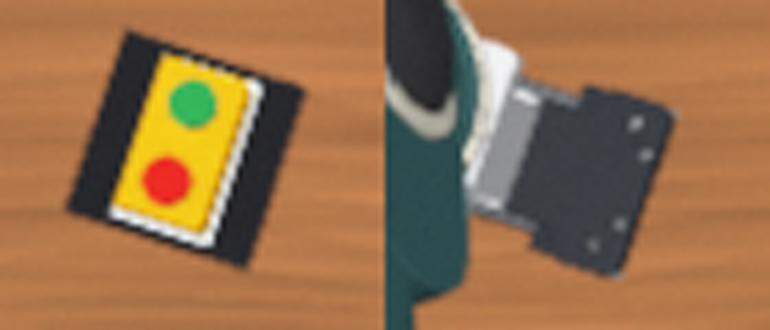

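The station now sits centred, with even white margins allowing for parallax (fit 460.9, 78.2 against tile 460.5, 78.5). Next, the fitting.

```bash
python3 -m jog '[[-3.8,3.6,15,0,0,0,100],[0,0,40,0,0,0,100],[0,0,35,0,0,0,100],[0,0,18,0,0,0,100],[0,0,7.5,0,0,0,100],[0,0,0,0,0,0,60],[0,0,0,0,0,0,45],[0,0,0,0,0,0,38],[0,0,0,0,0,0,34],[0,0,0,0,0,0,30],[0,0,0,0,0,0,22],[0,0,0,0,0,0,22]]' 25
python3 -m jog '[[0,0,0,0,0,0,22],[0,0,0,0,0,0,22],[0,0,0,0,0,0,22],[0,0,-20,0,0,0,22],[0,0,0,0,0,0,22],[0,0,0,0,0,0,22]]' 25
python3 - <<'E'
from fit import *
np.set_printoptions(precision=4,suppress=True)
o=r.observe();print(o["position"],o["eef_rot"],o["opening"],o["wrist_force"],o["joint_positions"])
p=r.read_camera("side"); save(p,"s5",[170,120,290,220],6)
E
```

```text
clock: 22.2
position: [0.4512, 0.2392, 0.2293]
eef_rot: [0.0, 0.152, 0.988, -0.0]
wrist_force: [-0.9, -0.0, 0.4]
opening: 0.0417
clock: 22.8
position: [0.4511, 0.2394, 0.2489]
eef_rot: [0.0, 0.152, 0.988, 0.0]
wrist_force: [0.4, 0.9, -3.5]
opening: 0.0297
[0.4511 0.2394 0.2489] [0.0002 0.152  0.9884 0.0002] 0.02970773888135628 [ 0.3507  0.9085 -3.5348] [-0.9114  0.4663  0.4436  2.03   -0.3018  0.7071  0.9877]
```

View pics/s5.png

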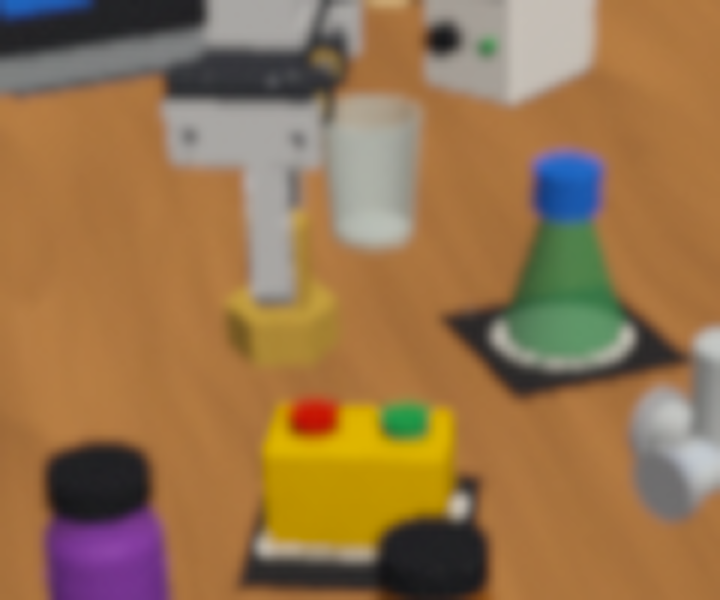

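```bash
python3 -m jog '[[0,0,-30,0,0,0,22],[0,0,-40,0,0,0,22],[0,0,-30,0,0,0,22],[-8,-18,0,0,0,0,22],[-17,-36.5,0,0,0,0,22],[-17,-36.5,0,0,0,0,22],[-17,-36.5,0,0,0,0,22],[-17,-36.5,0,0,0,0,22],[-17,-36.5,0,0,0,0,22],[-17,-36.5,0,0,0,0,22],[-17,-36.5,0,0,0,0,22],[-17,-36.5,0,0,0,0,22]]'
python3 -m jog '[[-17,-36.5,0,0,0,0,22],[-17,-36.5,0,0,0,0,22],[-17,-36.5,0,0,0,0,22],[-17,-36.5,0,0,0,0,22],[-17,-36.5,0,0,0,0,22],[-17,-36.5,0,0,0,0,22],[-17,-36.5,0,0,0,0,22],[-11.6,-24,0,0,0,0,22],[0,0,0,0,0,8,22],[0,0,0,0,0,8,22],[0,0,0,0,0,4.5,22],[0,0,0,0,0,0,22]]'
python3 -m jog '[[0,0,0,0,0,0,22]]'
python3 - <<'E'
from fit import *
np.set_printoptions(precision=4,suppress=True)
o=r.observe();print(o["position"],o["eef_rot"],2*np.degrees(np.arctan2(-o["eef_rot"][1],o["eef_rot"][2])),o["opening"],o["joint_positions"])
E
```

```text
clock: 24.05
position: [0.4951, -0.1012, 0.3485]
eef_rot: [-0.0, 0.152, 0.988, -0.0]
wrist_force: [1.3, -0.1, -3.7]
opening: 0.0294
clock: 25.25
position: [0.5358, -0.4054, 0.3478]
eef_rot: [-0.001, 0.326, 0.945, -0.0]
wrist_force: [-0.4, 0.4, -3.5]
opening: 0.0294
clock: 25.35
position: [0.5358, -0.4054, 0.3484]
eef_rot: [-0.0, 0.324, 0.946, -0.0]
wrist_force: [-1.1, -0.5, -3.7]
opening: 0.0296
[ 0.5358 -0.4054  0.3484] [-0.0004  0.3242  0.946  -0.    ] -37.83685105247474 0.029599016306880114 [ 0.1175  0.6599  0.73    1.5562 -0.4735  1.11    1.8677]
```

```bash
python3 -m jog '[[0,0,30,0,0,0,22],[0,0,40,0,0,0,22],[0,0,26,0,0,0,22],[0,0,12,0,0,0,22],[0,0,4,0,0,0,22],[0,0,1.5,0,0,0,22],[0,0,0,0,0,0,22],[0,0,0,0,0,0,22]]'
python3 -m jog '[[0,0,0,0,0,0,36],[0,0,0,0,0,0,40],[0,0,0,0,0,0,60],[0,0,0,0,0,0,100],[0,0,0,0,0,0,100],[0,0,0,0,0,0,100],[0,0,-20,0,0,0,100],[0,0,-40,0,0,0,100],[0,0,-40,0,0,0,100],[0,0,0,0,0,0,100]]'
```

```text
clock: 26.15
position: [0.536, -0.4058, 0.2369]
eef_rot: [0.001, 0.325, 0.946, -0.0]
wrist_force: [-0.0, 0.5, -2.8]
opening: 0.0295
clock: 27.15
position: [0.5361, -0.4067, 0.341]
eef_rot: [0.003, 0.326, 0.945, -0.001]
wrist_force: [0.2, -0.3, -0.8]
opening: 0.0936
```

```bash
python3 -m jog '[[8,16,0,0,0,0,100],[18.5,36.5,0,0,0,0,100],[18.5,36.5,0,0,0,0,100],[18.5,36.5,0,0,0,0,100],[18.5,36.5,0,0,0,0,100],[18.5,36.5,0,0,0,0,100],[18.5,36.5,0,0,0,0,100],[18.5,36.5,0,0,0,0,100],[18.5,36.5,0,0,0,0,100],[18.5,36.5,0,0,0,0,100],[18.5,36.5,0,0,0,0,100],[18.5,36.5,0,0,0,0,100]]'
python3 -m jog '[[12.5,25,0,0,0,0,100],[0,0,0,0,0,0,100],[0,0,0,0,0,0,100]]'
cat > hexchk.py <<'E'
from fit import *
np.set_printoptions(precision=4,suppress=True)
def brass(p,xy):
    u,v=proj(p,[*xy,.03]);n=30;bx=[int(u-n),int(v-n),int(u+n),int(v+n)]
    q=p["pixels"][bx[1]:bx[3],bx[0]:bx[2]].astype(int);m=(q[...,0]>q[...,2]+60)&(q[...,1]>q[...,0]*.68)
    f=lambda t:((render(p,M["fitting_mid"][0],t[0]/1e3,t[1]/1e3,t[2]/57.3,.005,bx,None)-m)**2).sum()/m.sum()
    b=min((minimize(f,[xy[0]*1e3,xy[1]*1e3,a],method="Nelder-Mead",options=dict(initial_simplex=np.array([xy[0]*1e3,xy[1]*1e3,a])+np.array([[0,0,0],[5,0,3],[0,5,-3],[-4,-4,8]]))) for a in(-25,-15,-5,5,15,25)),key=lambda s:s.fun)
    return b.x.round(1),round(b.fun,3)
if __name__=="__main__":
    o=r.observe();print(o["position"],o["eef_rot"])
    p=r.read_camera("top");print(brass(p,(.535,-.406)),whitefit(p,"fitting_mid","tile_hex",(534.7,-407.1,-2.5),(.535,-.406))[:2])
    q=r.read_camera("side");print(brass(q,(.536,-.404)),whitefit(q,"fitting_mid","tile_hex",(536.3,-403.7,-2.2),(.536,-.404))[:2])
    a=p["pixels"][155:215,370:440,::-1];c=q["pixels"][310:384,290:376,::-1]
    cv2.imwrite("pics/hx%d.png"%p["shot"],np.hstack([cv2.resize(a,(400,343),interpolation=cv2.INTER_CUBIC),cv2.resize(c,(399,343),interpolation=cv2.INTER_CUBIC)]));print(p["shot"])
E
python3 hexchk.py
```

```text
clock: 28.35
position: [0.6262, 0.0554, 0.3355]
eef_rot: [-0.0, 0.326, 0.946, 0.0]
wrist_force: [0.4, -0.0, -1.0]
opening: 0.094
clock: 28.65
position: [0.6316, 0.0812, 0.3353]
eef_rot: [-0.0, 0.325, 0.946, -0.0]
wrist_force: [0.4, 0.2, -0.0]
opening: 0.0941
[0.6316 0.0812 0.3353] [-0.0001  0.3252  0.9456 -0.0003]
(array([ 537.2, -408.9,   -1.4]), np.float64(0.135)) (array([ 537.4, -408.4,    0.4]), np.float64(14.28))
(array([ 540.2, -401. ,   -1.1]), np.float64(0.169)) (array([ 538.7, -402. ,   -2.5]), np.float64(34.85))
26
```

View pics/hx26.png

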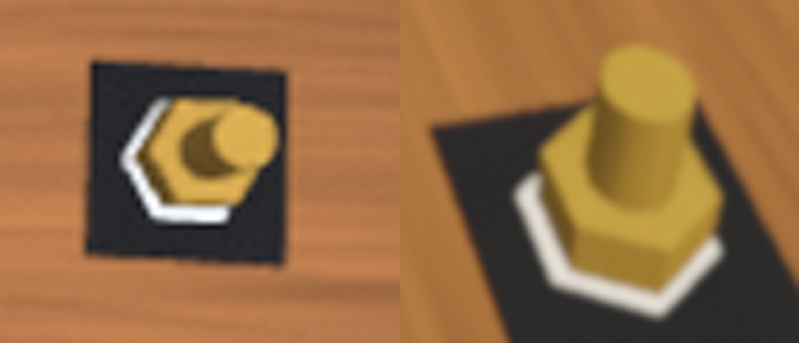

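The picture shows the fitting upright and lined up, about 2.7 mm too far in +x: the strip on the robot's side is too wide in both views. I'll nudge it after the cross, since I'm already above the cross.

```bash
python3 -m jog '[[0,0,20,0,0,0,100],[0,0,40,0,0,0,100],[0,0,25,0,0,0,100],[0,0,12,0,0,0,100],[0,0,0,0,0,0,60],[0,0,0,0,0,0,45],[0,0,0,0,0,0,40],[0,0,0,0,0,0,36],[0,0,0,0,0,0,32],[0,0,0,0,0,0,24],[0,0,0,0,0,0,24],[0,0,0,0,0,0,24]]' 25
python3 -m jog '[[0,0,0,0,0,0,24],[0,0,0,0,0,0,24],[0,0,0,0,0,0,24]]' 25
python3 - <<'E'
from fit import *
np.set_printoptions(precision=4,suppress=True)
o=r.observe();print(o["position"],o["eef_rot"],o["opening"],o["wrist_force"],o["joint_positions"])
E
```

```text
clock: 29.95
position: [0.6317, 0.081, 0.2387]
eef_rot: [0.0, 0.326, 0.946, -0.0]
wrist_force: [-0.3, -0.7, 0.8]
opening: 0.0339
clock: 30.25
position: [0.6317, 0.081, 0.2387]
eef_rot: [0.0, 0.326, 0.945, -0.0]
wrist_force: [0.2, 0.2, 1.9]
opening: 0.0316
[0.6317 0.081  0.2387] [ 0.      0.3256  0.9455 -0.0001] 0.03156078337333097 [0.1904 0.2376 1.8603] [-0.6276  0.7243  0.6409  1.7168 -0.538   0.8835  1.1512]
```

```bash
python3 -m jog '[[0,0,-15,0,0,0,24],[0,0,-25,0,0,0,24],[-8,-12,0,0,0,0,24],[-20.5,-30,0,0,0,0,24],[-20.5,-30,0,0,0,0,24],[-20.5,-30,0,0,0,0,24],[-20.5,-30,0,0,0,0,24],[-20.5,-30,0,0,0,0,24],[-20.5,-30,0,0,0,0,24],[-20.5,-30,0,0,0,0,24],[-20.5,-30,0,0,0,0,24],[-10.6,-14.2,0,0,0,0,24]]'
python3 -m jog '[[0,0,0,0,0,-8.1,24],[0,0,0,0,0,-8.1,24],[0,0,0,0,0,-8.1,24],[0,0,0,0,0,-8.1,24],[0,0,0,0,0,-8,24],[0,0,0,0,0,0,24],[0,0,0,0,0,0,24],[0,0,0,0,0,0,24]]'
python3 - <<'E'
from fit import *
np.set_printoptions(precision=4,suppress=True)
o=r.observe();print(o["position"],o["eef_rot"],2*np.degrees(np.arctan2(-o["eef_rot"][1],o["eef_rot"][2])),o["opening"],o["wrist_force"],o["joint_positions"])
E
```

```text
clock: 31.45
position: [0.61, -0.2455, 0.279]
eef_rot: [0.0, 0.327, 0.945, -0.001]
wrist_force: [-0.3, 0.4, -2.2]
opening: 0.0316
clock: 32.25
position: [0.6115, -0.2414, 0.2786]
eef_rot: [-0.0, -0.019, 1.0, -0.0]
wrist_force: [0.4, 0.3, -2.6]
opening: 0.0315
[ 0.6115 -0.2414  0.2786] [-0.0001 -0.0191  0.9998 -0.0001] 2.187061868744575 0.03152109095252356 [ 0.4     0.2669 -2.5686] [-0.0232  0.6604  0.5051  1.6393 -0.3759  0.9403  2.2261]
```

```bash
python3 -m jog '[[0,0,15,0,0,0,24],[0,0,14,0,0,0,24],[0,0,4,0,0,0,24],[0,0,1.5,0,0,0,24],[0,0,0,0,0,0,24],[0,0,0,0,0,0,24],[0,0,0,0,0,0,38],[0,0,0,0,0,0,43],[0,0,0,0,0,0,60],[0,0,0,0,0,0,100],[0,0,0,0,0,0,100],[0,0,0,0,0,0,100]]'
python3 -m jog '[[0,0,-20,0,0,0,100],[0,0,-40,0,0,0,100],[0,0,-40,0,0,0,100],[16.2,-32.3,0,0,0,0,100],[16.2,-32.3,0,0,0,0,100],[16.2,-32.3,0,0,0,0,100],[16.2,-32.3,0,0,0,0,100],[16.2,-32.3,0,0,0,0,100],[0,0,0,0,0,0,100],[0,0,0,0,0,0,100],[0,0,0,0,0,0,100]]'
cat > crosschk.py <<'E'
from fit import *
np.set_printoptions(precision=4,suppress=True)
o=r.observe();print(o["position"],o["eef_rot"])
p=r.read_camera("top");q=r.read_camera("side")
print(whitefit(p,"cross_mid","tile_cross",(611.4,-241.3,-19.4),(.611,-.241))[:2],whitefit(q,"cross_mid","tile_cross",(613.5,-237.7,-19.5),(.613,-.238))[:2])
print(fit([p],"cross_mid",(.611,-.241),.005),"depth top (rgb=+2.5,+2.5)")
a=p["pixels"][125:185,315:385,::-1];c=q["pixels"][240:310,295:377,::-1]
cv2.imwrite("pics/cx%d.png"%p["shot"],np.hstack([cv2.resize(a,(400,343),interpolation=cv2.INTER_CUBIC),cv2.resize(c,(400,343),interpolation=cv2.INTER_CUBIC)]));print(p["shot"])
E
python3 crosschk.py
```

```text
clock: 33.45
position: [0.6117, -0.2412, 0.2442]
eef_rot: [0.0, -0.021, 1.0, -0.0]
wrist_force: [0.6, -0.0, -0.4]
opening: 0.0689
clock: 34.55
position: [0.5382, -0.4049, 0.3441]
eef_rot: [0.0, -0.022, 1.0, 0.0]
wrist_force: [0.5, -0.7, -0.1]
opening: 0.0941
[ 0.5382 -0.4049  0.3441] [ 0.0001 -0.0216  0.9998  0.0003]
(array([ 607.4, -314. ,   46.5]), np.float64(107.88)) (array([ 655.1, -185.8,  -62.7]), np.float64(169.49))
(array([ 608.9553, -242.5793,  -19.3801]), np.float64(0.027138946829291695)) depth top (rgb=+2.5,+2.5)
28
```

View pics/cx28.png

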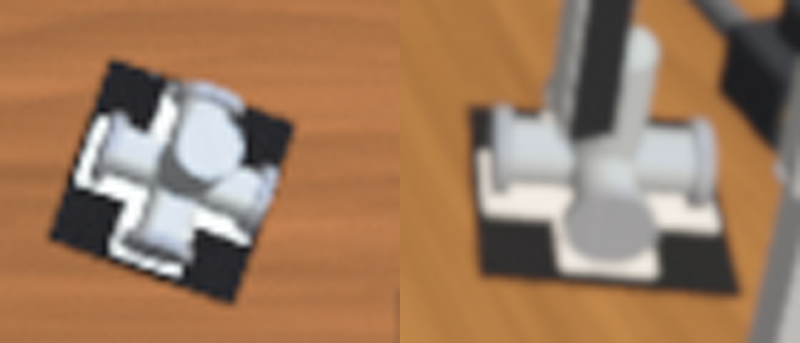

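The cross is upright and lined up, with even white margins in both views (about 0.2 and 1.2 mm off). Now the 2.7 mm nudge for the fitting.

```bash
python3 -m jog '[[0,0,30,0,0,0,100],[0,0,40,0,0,0,100],[0,0,25,0,0,0,100],[0,0,11,0,0,0,100],[0,0,2,0,0,0,100],[0,0,0,0,0,0,60],[0,0,0,0,0,0,45],[0,0,0,0,0,0,38],[0,0,0,0,0,0,34],[0,0,0,0,0,0,30],[0,0,0,0,0,0,22],[0,0,0,0,0,0,22]]' 25
python3 -m jog '[[0,0,0,0,0,0,22],[0,0,0,0,0,0,22],[0,0,0,0,0,0,22],[0,0,0,0,0,0,22],[0,0,-4,0,0,0,22],[2.7,0,0,0,0,0,22],[0,0,0,0,0,0,22],[0,0,4,0,0,0,22],[0,0,0,0,0,0,22],[0,0,0,0,0,0,22]]' 25
python3 -m jog '[[0,0,0,0,0,0,36],[0,0,0,0,0,0,40],[0,0,0,0,0,0,60],[0,0,0,0,0,0,100],[0,0,0,0,0,0,100],[0,0,0,0,0,0,100],[0,0,-20,0,0,0,100],[0,0,-40,0,0,0,100],[0,0,-40,0,0,0,100],[30,25,-10,0,0,0,100],[40,30,0,0,0,0,100],[40,30,0,0,0,0,100]]'
python3 -m jog '[[30,40,0,0,0,0,100],[0,30,0,0,0,0,100],[0,0,0,0,0,0,100],[0,0,0,0,0,0,100]]'
python3 hexchk.py; python3 crosschk.py
```

```text
clock: 35.85
position: [0.5374, -0.406, 0.2363]
eef_rot: [0.0, -0.021, 1.0, -0.0]
wrist_force: [-0.1, -0.0, 0.9]
opening: 0.0415
clock: 36.85
position: [0.5347, -0.4059, 0.2359]
eef_rot: [-0.0, -0.021, 1.0, 0.0]
wrist_force: [0.1, 0.6, -2.9]
opening: 0.0295
clock: 38.05
position: [0.4198, -0.3248, 0.3462]
eef_rot: [0.0, -0.021, 1.0, -0.0]
wrist_force: [-0.5, -0.2, 1.2]
opening: 0.0942
clock: 38.45
position: [0.3887, -0.2568, 0.3467]
eef_rot: [0.001, -0.021, 1.0, -0.0]
wrist_force: [0.1, -0.9, -0.0]
opening: 0.0939
[ 0.3887 -0.2568  0.3467] [ 0.0006 -0.0215  0.9998 -0.0001]
(array([ 535.1, -407.9,    9.7]), np.float64(0.183)) (array([ 533.3, -408. ,   -1. ]), np.float64(16.32))
(array([ 537.4, -400.6,   -1.8]), np.float64(0.244)) (array([ 535.7, -401.4,   -3.2]), np.float64(36.09))
30
[ 0.3886 -0.2578  0.3464] [ 0.0001 -0.0206  0.9998 -0.0004]
(array([ 606.7, -313.7,   46.7]), np.float64(107.47)) (array([ 668.7, -174. ,  -71.2]), np.float64(189.89))
(array([ 608.9462, -242.564 ,  -19.186 ]), np.float64(0.034463858690465476)) depth top (rgb=+2.5,+2.5)
32
```

View pics/hx30.png

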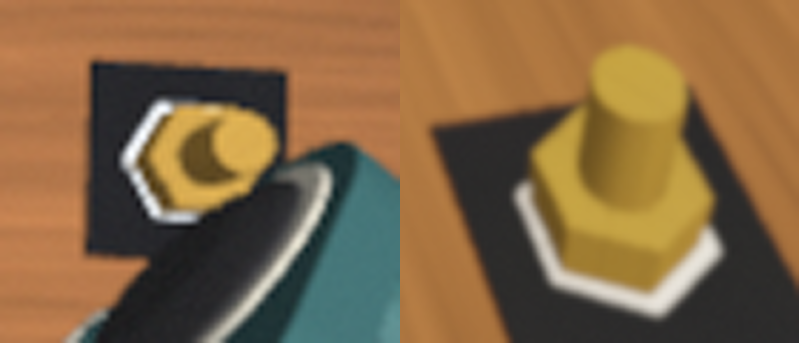

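Run:
```python
from fit import *
p=r.read_camera("top");q=r.read_camera("side")
print(fit([p],"fitting_mid",(.535,-.407),.005),fit([q],"fitting_mid",(.536,-.404),.005))
a=p["pixels"][100:280,90:430,::-1]; cv2.imwrite("pics/final.png",cv2.resize(a,None,fx=2.3,fy=2.3,interpolation=cv2.INTER_CUBIC))
for t in("bottle_mid","beaker_mid"):
    for c in(p,q): print(t,[np.round(d["at"],3).tolist() for d in r.landmark_of(c,t)[:2]])
```

```text
(array([ 5.32690932e+02, -4.07183901e+02, -5.17278198e-01]), np.float64(0.04201460976547482)) (array([ 534.35708515, -403.83983374,   -1.24596   ]), np.float64(0.02140248476501912))
bottle_mid [[0.457, -0.077, 0.046], [0.345, 0.013, 0.044]]
bottle_mid [[0.347, 0.012, 0.043], [0.452, -0.078, 0.045]]
beaker_mid [[0.526, 0.411, 0.034]]
beaker_mid []
```

View pics/final.png

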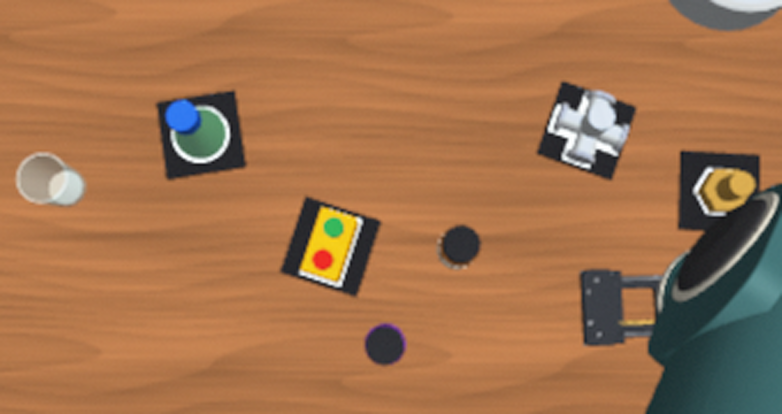

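```bash
python3 -c "
from plant import r
print(r.hand_in(), r.observe()['clock'])"
```

```text
the job is handed in; nothing more can be done
the job is handed in; nothing more can be done
```

The flask, push-button station, hexagon fitting and pipe cross are each standing upright on their matching tile, and the job is handed in at about 40 s on the robot's clock. The station and the fitting each needed one regrasp, to shift them about 5 mm and 2.7 mm.

| Part | Offset from its outline (last check) | Turn relative to its outline |
|---|---|---|
| Flask | about 1 mm in both cameras | does not matter |
| Station | about 0.6 mm or less | within about 0.2° |
| Fitting | about 1–2 mm, less certain | about 1–2° off |
| Cross | about 0.2 mm and 1.2 mm | within about 0.3° |

- **Bystanders:** the amber jar and the beaker were found where they started in the last top picture, within the network's error. The gripper was open and clear of everything at hand-in.
- **Disagreements:** the depth map is shifted about 1 px (2–3 mm) against the colour image. The two cameras also differ by several mm in absolute position. For the placings I therefore compared each part with its own tile in the same picture; the cross figure comes from depth corrected by the shift seen at the station.
- **Checks that failed:** the visible-white fit for the cross did not converge, so I relied on the depth fit and the picture. The arm partly hid the fitting in the last top view, so one colour fit gave a bad yaw. The side-camera network did not report the beaker at the end, though it did in the first side picture.

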